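Open out the folding rolling board

ROBOT

A 7-joint arm with a two-finger parallel gripper is mounted at the origin on the work surface. World frame = base frame: x ahead of the robot, y to its left, z up, the work surface at z = 0. Lengths are in m, angles in rad, forces in N, time in s.
With the tool pointing down it reaches from about 0.425 to 0.925 m from the base axis. Payload 6.8 kg.
Tool frame: the origin (TCP) lies at the very end of the fingers, on their centre line; the grasp point (between the pads) lies 19 mm behind it; z points along the fingers, y is the line along which they close (so a half turn about z gives the same grasp; the last joint's range is limited). The gripper opens to 85 mm and grips with 20 to 120 N. Pads are 22 mm wide; open, the fingers measure 114 mm over their backs; the gripper's body (76 mm by 85 mm) begins 54 mm behind the grasp point. The pads swing forward as they close: fully open they stand 13 mm farther back than shut.
Start: joints at [-1.234, 0.477, 0.022, 1.555, -0.011, 1.109, -0.083], TCP at [0.29, 0.609, 0.231] pointing down, gripper open.
Joint ranges: [-2.96, 2.96], [-0.34, 2.1], [-1.41, 1.46], [0.24, 2.44], [-1.37, 4.51], [0.17, 1.92], [-2.96, 2.96]. Speed limits (rad/s): [2.39, 2.39, 3.14, 3.14, 3.14, 3.14, 3.14].

INTERFACE

Orientations are given as a unit quaternion [w, x, y, z].
In Python, from station import * gives the robot as it stands.
- The arm moves only by the tool jog_arm, never from a script. Its argument "moves" is one flat list of numbers, 7 for each row, row after row: the shift along the tool's x, y, z normalised to -1 to 1, where 1 is 20 mm, then the turn, a rotation vector about the tool's x, y, z normalised to -1 to 1, where 1 is 4 degrees, then the opening, from 0 (shut) to 1 (fully open). In form: [x, y, z, rx, ry, rz, claw, x, y, z, rx, ry, rz, claw, ...]. A call has exactly 8 rows; each row shifts and turns the commanded pose from where the row before left it, along the tool's axes as they then stand; what a row does not reach is not made up. A row lasts 1/12 s, in which the tool goes at most 41.7 mm and 7.16 degrees, less where a joint would pass 70% of its speed; a pose out of reach is approached as far as the arm can. A call with a number of a shift or a turn outside -1 to 1 is refused whole. A call with a gripper value outside its range is refused whole. The fingers move at their own pace and stop on an object; "grip_force" is the grip in N (left out, the last holds). Time passes only in rows, so rows that do not move let the fingers close, or fill a call up. It gives the time, the measured TCP pose, the force, the opening and the grip force at its end, in the units of the state.
- get_obs(): the state, without advancing time (a new reading comes with each control period).
- read_camera(name): name is "side" or "top"; returns a dict with "color" (480x640x3 uint8, blue, green, red), "fx", "fy", "cx", "cy" (pixels), "k1" (the pictures are not rectified: a ray, as slopes to the right and down, at radius r is drawn at 1 + k1 r^2 times it, then the intrinsics apply), "rvec" (rotation vector, rad) and "tvec" (3), from world to camera coordinates, as OpenCV has them. Camera axes: x right, y down, z forward; pixel columns grow to the right and rows downward; lengths in m; the calibration is good to about 2 mm. A picture is of the moment at which its call begins. There is no depth.
- hand_in(): hands the job in; it is judged then, once.
The state is a dict: "t": time; "q": joint angles; "joint_vel": joint speeds; "joint_torque": joint torques, N m; "eef_pos": TCP position; "tool_rot": TCP orientation; "contact_force": force on the tool from outside, world axes, zero at the start; "torque": the same for the moment, N m; "gripper_width": opening from 0.0 (shut) to 1.0 (fully open); "grasp_force": force on a finger pad.
Only numpy, scipy, OpenCV 4.12 (cv2) and the standard library are available. Lean on these libraries where they do the work, as an engineer would, in place of code of your own. Each camera call takes 0.05 s, during which the arm holds its last target. There are 200 camera calls.

TASK

Using only the fingertips, first push the round spoon rest along the counter until it is fully clear of the place where the folding rolling board's hinged leaf will come down, then flip the leaf over its spine and press it down until it lies flat on the other side, turning it gently rather than flinging it. Pick nothing up, keep the spoon rest flat on the counter, and leave the jar, the rolling pin and the scraper where they are.

Things in the scene. Friction and masses are not known exactly. Their poses are not given: they have to be found in the camera images.
- board: Base half of a mango-wood folding rolling board, fixed to the counter. Origin: on the counter right under the spine (hinge line), at mid-length. x runs along the spine, z up, y to the side where the base is and the leaf starts folded. Base: 260 mm along x (-130 to 130), y = 4 to 160 mm, wood from z = 12 to 32 mm on four pads. The hinge line is y = 0, z = 32 mm.
- landing (a point): Centre, on the bare counter, of the place where the leaf is to lie: 260 mm along the board's x, 190 mm along its y (board y = 0 to -190 mm). Same axes as the board. The leaf comes to lie 18 to 32 mm above the counter here, on its battens.
- leaf (a joint): Leaf angle about the spine: 0 folded flat on the base, 1.57 upright, 3.14 end stop, flat on the other side (board y < 0), level with the base's top. Starts ajar, 0.05 to 0.45. Hinge friction 0.5 N m: the leaf (about 0.42 kg, 0.4 N m about the hinge when level) stays where it is left and must be pressed the last bit down; about 5 N at the free edge moves it.
- leaf_edge (a point): Middle of the leaf's free edge, lower corner while folded, 190 mm from the hinge line. Turns with the leaf: x along spine, y hinge to free edge, z out of the outer face (up while folded). The leaf is a wooden panel 260 mm along the spine, 186 wide, 14 thick (towards z); this edge overhangs the base by 30 mm, so fingertips go under it from outside.
- batten (a point): Middle of the top of the outer one of two foot battens on the leaf's outer face (up while folded; axes as leaf_edge): each 220 mm long, 16 wide, 18 high, centred 45 and 150 mm from the hinge line. They reach the counter when the leaf lies flat on the other side.
- spoon_rest: Loose round silicone dish, about 130 g, outer diameter 100 mm at the rim and 84 mm at the foot, 28 mm high (two small nubs on the rim to 34), open on top, wall 4 mm, inner floor 5 mm above the counter. Origin: centre of its underside. It stands in the leaf's landing place; a fingertip can push it from outside or against the inside of its wall.
- jar: Bystander: glass jar with a white swing-top lid and wire bail, 94 mm across, 157 mm high, upright. Origin: centre of its underside.
- pin: Bystander: slim acacia rolling pin lying to the left of the board, 360 mm long, 28 mm thick, along its y axis, with a slight flat underneath so that it does not roll. Origin: its middle, on its axis.
- scraper: Bystander: flat plastic dough scraper, about 97 by 120 mm, 16 mm high at its grip, lying on the counter. Origin: on its underside near the middle.
There are look-alikes about, which are no part of the job. Of the things shaped like the spoon_rest, the orange one is meant.

How it is judged:
On the way, in this order (a step that is already met when the one before it is completed fails the run):
1. the spoon rest is clear of the place where the leaf will lie ((y of spoon_rest in the frame of board below -0.238 m or x of spoon_rest in the frame of board above 0.178 m or x of spoon_rest in the frame of board below -0.178 m or y of spoon_rest in the frame of board above 0.238 m)), for 0.2 s.
2. the leaf is past upright (value of joint leaf above 1.75 rad), for 0.05 s.
At the end, for the whole second after the job is handed in: The leaf lies flat on the other side of its spine (joint above 3.10 rad, its free edge within 8 mm of fully down) and still; the spoon rest stands flat and still on the counter, clear of the leaf's 260 by 190 mm place; jar, pin and scraper are within 30 mm of where they stood (value of joint leaf above 3.1 rad and velocity of joint leaf below 0.05 rad/s and (y of spoon_rest in the frame of board below -0.238 m or x of spoon_rest in the frame of board above 0.178 m or x of spoon_rest in the frame of board below -0.178 m or y of spoon_rest in the frame of board above 0.238 m) and height (world z) of spoon_rest below 0.005 m and angle between spoon_rest's own z axis and vertical below 0.1 rad and linear speed of spoon_rest below 0.02 m/s and distance of each of jar, pin, scraper from where it was at the start of the episode below 0.03 m); the robot touches nothing.
It fails at once if the spoon rest is lifted off the counter (height (world z) of spoon_rest above 0.02 m).
It fails at once if the spoon rest is tipped (angle between spoon_rest's own z axis and vertical above 0.5 rad).
It fails at once if the leaf is flung (faster than 4 rad/s) (velocity of joint leaf above 4 rad/s).
It fails at once if the jar, the rolling pin or the scraper is disturbed (moved over 30 mm) (distance of any of jar, pin, scraper from where it was at the start of the episode above 0.03 m).
It also fails if it takes over 64 s, if anything falls off the work surface, if the arm or the gripper's body presses on something with over 40 N, if the wrist force passes 120 N, or if a joint passes its speed limit or range.

## Working session

There is one attempt and no reset: what is moved stays moved. The work goes in short steps, Python scripts to look and compute and a tool call to move; the robot and the scene stay as the last step left them, time stands still between calls to the robot, and variables do not carry over. Pictures are saved under pics/ and viewed, at most 10 in all, crops included, and the job is handed in when it is done.

Besides the shell and the picture viewer there is one more tool, called after ">>>" in YAML: its name, and indented under it one key for each argument. jog_arm: Moves the arm, as the interface text tells. Scaled input: -1 to 1 covers 20 mm each way for a shift and 4 degrees each way for a turn. Its arguments: {"type":"object","properties":{"moves":{"type":"array"},"grip_force":{"type":"number"}},"required":["moves"]}

```bash
mkdir -p pics; ls
python3 - <<'E'
from station import *
import cv2
o=get_obs();print(o)
for n in("top","side"):
    c=read_camera(n);cv2.imwrite(f"pics/{n}0.png",c["color"]);print(n,{k:v for k,v in c.items() if k!="color"})
E
```

```text
pics
{'t': 0.0, 'q': array([-1.23411349,  0.47779608,  0.0223299 ,  1.55644974, -0.01148089,
        1.109314  , -0.08310451]), 'joint_vel': array([ 8.99234702e-04,  6.87546111e-04, -1.97429539e-03, -2.74862086e-04,
       -4.79719085e-05,  4.63485951e-05, -7.02484510e-04]), 'joint_torque': array([-2.31054255e-04, -5.96462059e+01,  1.60763819e+00, -2.81191528e+01,
        1.24164834e-02,  9.31455928e-03, -1.01692713e-06]), 'eef_pos': array([0.29018354, 0.60878076, 0.23032896]), 'tool_rot': array([-1.29289077e-04,  2.20545917e-01,  9.75376160e-01, -9.10382191e-04]), 'contact_force': array([ 0.34930506,  0.52450877, -0.81250118]), 'torque': array([-0.00373632, -0.02618165,  0.07664927]), 'grasp_force': 0.0, 'gripper_width': 0.9997062451808532}
top {'fx': 443.10903428456123, 'fy': 443.10903428456123, 'cx': 314.0173085477881, 'cy': 244.9904236371925, 'k1': 0.03551101589007069, 'rvec': array([ 2.14197609, -2.15647929,  0.14944453]), 'tvec': array([0.00234265, 0.52259217, 1.2484894 ])}
side {'fx': 582.3798969925067, 'fy': 582.3798969925067, 'cx': 321.46050314803233, 'cy': 234.4403261666502, 'k1': -0.17802775826878597, 'rvec': array([ 2.36250203, -0.66644249,  0.2604642 ]), 'tvec': array([-0.41255498,  0.25430026,  1.42784888])}
```

View pics/top0.png

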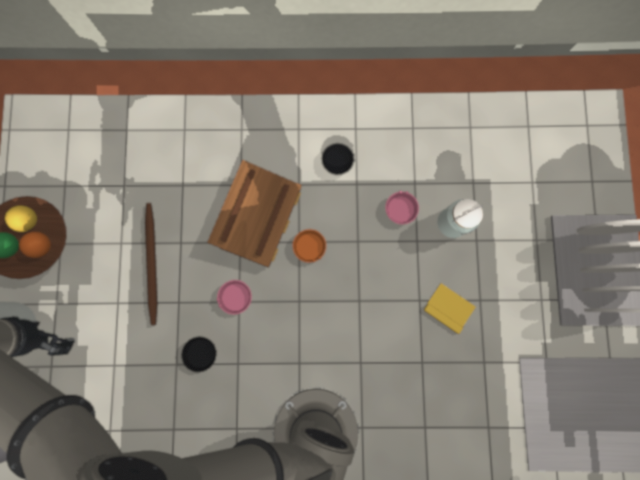

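View pics/side0.png

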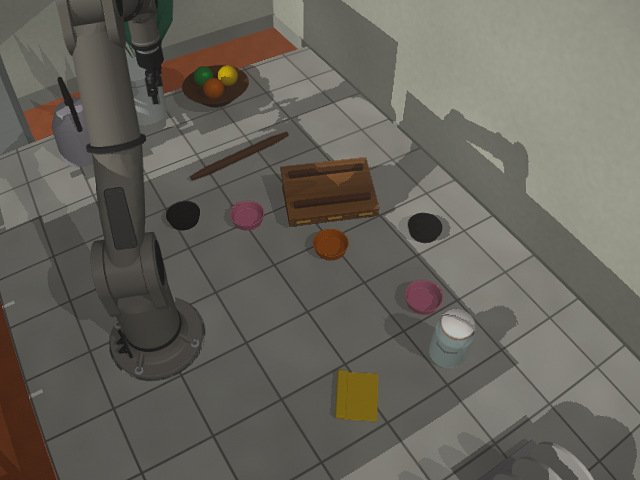

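Top view: the orange dish is at (309,246). Look-alikes are pink at (402,208) and (234,296), black at (338,158) and (199,354), and an orange fruit in the bowl at (34,244). The board is at about (255,213), with its hinges on the right-hand edge, towards the orange dish. The side view shows the orange dish at (331,244) and the hinge plates along the board's lower edge at about (335,218). I'll check this in a close crop.

```bash
cat > h.py <<'E'
import numpy as np,cv2
from station import *
def cast(c,px,z):
    px=np.atleast_2d(np.float64(px)); m=(px-[c["cx"],c["cy"]])/[c["fx"],c["fy"]]
    s=m.copy()
    for _ in range(20): s=m/(1+c["k1"]*(s**2).sum(1,keepdims=True))
    R=cv2.Rodrigues(c["rvec"])[0]; o=-R.T@c["tvec"]; d=np.c_[s,np.ones(len(s))]@R
    t=(z-o[2])/d[:,2]; return o+d*t[:,None]
def proj(c,P):
    P=np.atleast_2d(P)@cv2.Rodrigues(c["rvec"])[0].T+c["tvec"]; s=P[:,:2]/P[:,2:]
    s=s*(1+c["k1"]*(s**2).sum(1,keepdims=True)); return s*[c["fx"],c["fy"]]+[c["cx"],c["cy"]]
def blobs(c,lo,hi,amin=60):
    h=cv2.cvtColor(c["color"],cv2.COLOR_BGR2HSV); m=cv2.inRange(h,lo,hi)
    return [k for k in cv2.findContours(m,0,2)[0] if cv2.contourArea(k)>amin]
E
python3 - <<'E'
from h import *
T=read_camera("top");S=read_camera("side")
a=cv2.resize(T["color"][150:275,195:335],None,fx=4,fy=4,interpolation=2)[:, :]
b=cv2.resize(S["color"][150:265,270:390],None,fx=4.3,fy=4.3,interpolation=2)
cv2.imwrite("pics/ct.png",a);cv2.imwrite("pics/cs.png",b);print(a.shape,b.shape)
for n,px in dict(orange=(309,244),pink1=(402,206),pink2=(234,295),black1=(338,156),black2=(199,353),jarTop=(467,214),pin1=(149,205),pin2=(154,324),scr=(450,308)).items():
    print(n,cast(T,px,.15 if n=='jarTop' else .02).round(3))
for c,n in((T,'top'),(S,'side')):
  for k in blobs(c,(5,170,90),(14,255,255)):
    print(n,cv2.minEnclosingCircle(k),cv2.contourArea(k), cast(c,cv2.minEnclosingCircle(k)[0],.028).round(3))
E
```

```text
(500, 560, 3) (494, 516, 3)
orange [[0.528 0.014 0.02 ]]
pink1 [[ 0.64  -0.263  0.02 ]]
pink2 [[0.381 0.231 0.02 ]]
black1 [[ 0.796 -0.075  0.02 ]]
black2 [[0.219 0.326 0.02 ]]
jarTop [[ 0.587 -0.408  0.15 ]]
pin1 [[0.648 0.486 0.02 ]]
pin2 [[0.301 0.456 0.02 ]]
scr [[ 0.34 -0.39  0.02]]
top ((34.32758712768555, 244.5), 14.748988151550293) 548.0 [[0.531 0.805 0.028]]
top ((308.7362976074219, 245.42626953125), 14.934793472290039) 653.0 [[0.523 0.014 0.028]]
side ((329.80303955078125, 243.0), 17.27266502380371) 588.0 [[0.519 0.012 0.028]]
side ((213.5, 86.5), 9.192488670349121) 225.0 [[0.551 0.846 0.028]]
```

View pics/ct.png

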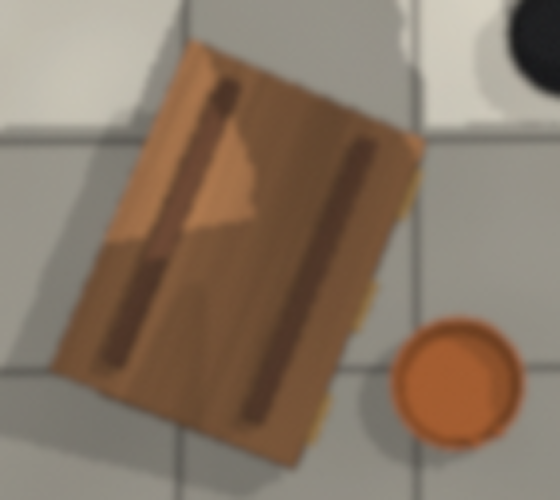

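View pics/cs.png

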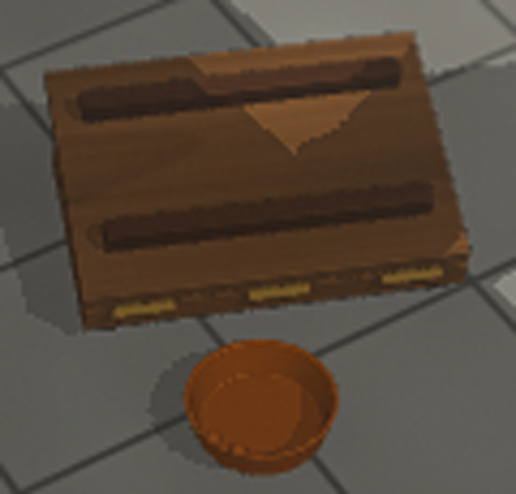

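The crop confirms the choice: an open orange dish at about (309,246), next to the gold hinge plates. The free edge is on the far left in the top view, slightly raised. Next I triangulate the leaf corners and hinge plates across the two views.

```bash
cat >> h.py <<'E'
def tri(c1,p1,c2,p2):
    A=[];b=[]
    L=[]
    for c,p in((c1,p1),(c2,p2)):
        a=cast(c,p,0.)[0];e=cast(c,p,.3)[0];d=(e-a)/np.linalg.norm(e-a);M=np.eye(3)-np.outer(d,d);A.append(M);b.append(M@a)
    P=np.linalg.lstsq(np.vstack(A),np.hstack(b),rcond=None)[0]
    return P,np.hypot(*(proj(c1,P)[0]-p1)),np.hypot(*(proj(c2,P)[0]-p2))
E
python3 - <<'E'
from h import *
T=read_camera("top");S=read_camera("side")
t=lambda x,y:np.array([x/4+194.6,y/4+149.6]); s=lambda x,y:np.array([x/4.3+269.6,y/4.3+149.6])
for n,a,b in(("free far",(195,42),(414,33)),("free near",(53,370),(45,73)),("hinge far",(424,143),(467,250)),("hinge near",(293,467),(80,306)),
  ("gold mid",(365,306),(279,291)),("gold near",(318,419),(145,309)),("gold far",(409,198),(413,275)),
  ("bat out far",(230,80),(400,62)),("bat out near",(110,365),(82,95))):
    P,e,f=tri(T,t(*a),S,s(*b));print(n,P.round(4),round(e,1),round(f,1))
for p in((145,309),(279,291),(413,275)): print("gold side@32",cast(S,s(*p),.03).round(4))
for p in((318,419),(365,306),(409,198)): print("gold top@32",cast(T,t(*p),.03).round(4))
E
```

```text
free far [0.7632 0.1992 0.084 ] 0.2 0.2
free near [0.525  0.2953 0.084 ] 0.4 0.4
hinge far [0.6974 0.0369 0.0479] 0.0 0.0
hinge near [0.4595 0.1327 0.0386] 0.7 0.7
gold mid [0.5788 0.081  0.0336] 0.2 0.2
gold near [0.4963 0.115  0.0309] 0.1 0.1
gold far [0.6612 0.048  0.033 ] 0.4 0.4
bat out far [0.7325 0.1727 0.0921] 0.2 0.2
bat out near [0.5281 0.2525 0.0962] 0.2 0.2
gold side@32 [[0.4964 0.1159 0.03  ]]
gold side@32 [[0.5801 0.0838 0.03  ]]
gold side@32 [[0.6642 0.0498 0.03  ]]
gold top@32 [[0.4968 0.115  0.03  ]]
gold top@32 [[0.58  0.081 0.03 ]]
gold top@32 [[0.6608 0.0486 0.03  ]]
```

Board origin is about (0.579, 0.082), with its x axis along (0.927,-0.375) and the leaf at about 0.2 rad. The dish is at board (-0.027,-0.084). I'll push it along board -y with shut fingers against the inside of its wall. First, move to above it.

>>> jog_arm:
  moves: [0,0,0,0,0,-0.875,0,-0.9,-0.95,0,0,0,0,0,-0.9,-0.95,0,0,0,0,0,-0.9,-0.95,0,0,0,0,0,-0.9,-0.95,0,0,0,0,0,-0.9,-0.95,0,0,0,0,0,-0.9,-0.95,0,0,0,0,0,-0.9,-0.95,0,0,0,0,0]

```text
t: 0.97
eef_pos: [0.3578, 0.4376, 0.2314]
tool_rot: [0.0, 0.191, 0.982, 0.0]
contact_force: [1.5, 0.3, -1.0]
gripper_width: 0.002
grasp_force: 0.0
```

>>> jog_arm:
  moves: [-0.9,-0.95,0,0,0,0,0,-0.9,-0.95,0,0,0,0,0,-0.9,-0.95,0,0,0,0,0,-0.9,-0.95,0,0,0,0,0,-0.9,-0.95,0,0,0,0,0,-0.9,-0.95,0,0,0,0,0,-0.9,-0.95,0,0,0,0,0,-0.9,-0.95,0,0,0,0,0]

```text
t: 1.63
eef_pos: [0.4344, 0.2427, 0.2315]
tool_rot: [0.0, 0.191, 0.982, 0.0]
contact_force: [0.9, -0.1, 0.0]
gripper_width: -0.004
grasp_force: 0.0
```

>>> jog_arm:
  moves: [-0.9,-0.95,0,0,0,0,0,-0.9,-0.95,0,0,0,0,0,-0.9,-0.95,0,0,0,0,0,-0.9,-0.95,0,0,0,0,0,-0.9,-0.95,0,0,0,0,0,-0.9,-0.95,0,0,0,0,0,-0.9,-0.95,0,0,0,0,0,-0.9,-0.95,0,0,0,0,0]

```text
t: 2.3
eef_pos: [0.511, 0.0479, 0.2315]
tool_rot: [0.0, 0.191, 0.982, 0.0]
contact_force: [0.6, -0.1, -0.8]
gripper_width: 0.0
grasp_force: 0.0
```

>>> jog_arm:
  moves: [-0.6,-0.6,0,0,0,0,0,-0.4,-0.5,0.5,0,0,0,0,0,0,1,0,0,0,0,0,0,1,0,0,0,0,0,0,1,0,0,0,0,0,0,1,0,0,0,0,0,0,1,0,0,0,0,0,0,1,0,0,0,0]

```text
t: 2.97
eef_pos: [0.5211, 0.0213, 0.1005]
tool_rot: [0.0, 0.191, 0.982, 0.0]
contact_force: [-0.2, 0.5, -0.0]
gripper_width: 0.001
grasp_force: 0.0
```

Run:
```python
from h import *
print(get_obs()["eef_pos"])
c=read_camera("side");cv2.imwrite("pics/s1.png",cv2.resize(c["color"][140:280,250:410],None,fx=3,fy=3))
```

```text
[0.5211371  0.02129194 0.10052149]
```

View pics/s1.png

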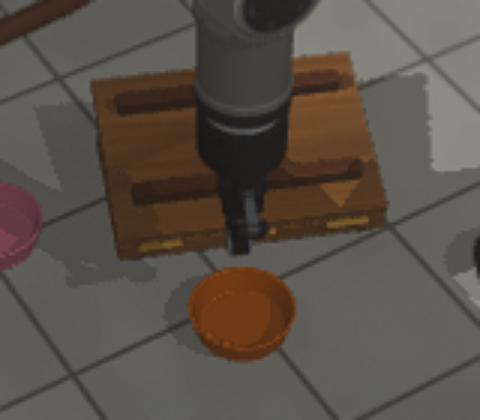

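The tip is just behind the dish centre and will drop inside it. Descend, then push along board -y.

>>> jog_arm:
  moves: [0,-0.3,0.9,0,0,0,0,0,0,1,0,0,0,0,0,0,1,0,0,0,0,0,0,0.9,0,0,0,0,0,0,0.4,0,0,0,0,0,0,0,0,0,0,0,0,-0.5,0,0,0,0,0,0,-0.5,0,0,0,0,0]

```text
t: 3.68
eef_pos: [0.512, -0.0031, 0.0184]
tool_rot: [0.001, 0.19, 0.982, 0.0]
contact_force: [-0.7, -0.3, 0.3]
gripper_width: -0.004
grasp_force: 0.0
```

>>> jog_arm:
  moves: [0,-0.5,0,0,0,0,0,0,-0.5,0,0,0,0,0,0,-0.5,0,0,0,0,0,0,-0.5,0,0,0,0,0,0,-0.5,0,0,0,0,0,0,-0.5,0,0,0,0,0,0,-0.5,0,0,0,0,0,0,-0.5,0,0,0,0,0]

```text
t: 4.35
eef_pos: [0.481, -0.078, 0.0173]
tool_rot: [-0.0, 0.191, 0.982, 0.0]
contact_force: [1.4, 0.5, 1.9]
gripper_width: -0.002
grasp_force: 1.0
```

```bash
cat >> h.py <<'E'
O=np.array([.579,.0815]);BX=np.array([.927,-.375]);BY=np.array([.375,.927])
def tob(p): d=np.asarray(p)[:2]-O; return np.array([d@BX,d@BY]).round(4)
def dish(save=None):
    for n in("top","side"):
        c=read_camera(n)
        if save: cv2.imwrite(f"pics/{save}{n}.png",c["color"])
        for k in blobs(c,(5,170,60),(14,255,255)):
            p,r=cv2.minEnclosingCircle(k);P=cast(c,p,.025)[0]
            if P[1]<.3: print(n,P.round(3),"board",tob(P),round(r,1))
    print("tcp board",tob(get_obs()["eef_pos"]))
E
python3 -c "
from h import *
dish('p2')"
```

```text
top [ 0.493 -0.023  0.025] board [-0.0405 -0.1289] 11.5
side [-0.34  -0.015  0.025] board [-0.8153 -0.4344] 87.3
side [ 0.488 -0.049  0.025] board [-0.0356 -0.1551] 18.3
tcp board [-0.0312 -0.1859]
```

>>> jog_arm:
  moves: [0,-0.5,0,0,0,0,0,0,-0.5,0,0,0,0,0,0,-0.5,0,0,0,0,0,0,-0.5,0,0,0,0,0,0,-0.5,0,0,0,0,0,0,-0.5,0,0,0,0,0,0,-0.5,0,0,0,0,0,0,-0.5,0,0,0,0,0]

```text
t: 5.12
eef_pos: [0.4508, -0.1523, 0.0172]
tool_rot: [-0.0, 0.191, 0.982, -0.0]
contact_force: [0.8, 1.0, 0.0]
gripper_width: 0.003
grasp_force: 0.3
```

>>> jog_arm:
  moves: [0,-0.5,0,0,0,0,0,0,-0.5,0,0,0,0,0,0,-0.5,0,0,0,0,0,0,-0.4,0,0,0,0,0,0,-0.2,0,0,0,0,0,0,0,0,0,0,0,0,0,0,0,0,0,0,0,0,0,0,0,0,0,0]

```text
t: 5.78
eef_pos: [0.4358, -0.1898, 0.0173]
tool_rot: [-0.0, 0.19, 0.982, 0.0]
contact_force: [-0.4, 0.6, -0.1]
gripper_width: -0.001
grasp_force: 0.0
```

```bash
python3 -c "
from h import *
dish('p3')"
```

```text
top [ 0.443 -0.161  0.025] board [-0.0351 -0.2754] 14.8
side [-0.345 -0.032  0.025] board [-0.8135 -0.452 ] 81.0
side [ 0.436 -0.163  0.025] board [-0.0407 -0.2804] 18.1
tcp board [-0.0309 -0.305 ]
```

The dish is now at board y of about -0.277, so it's clear. Back off, lift, travel over the board to the free-edge side, and tilt.

>>> jog_arm:
  moves: [0,0.5,0,0,0,0,0,0,0,-0.7,0,0,0,0,0,0,-1,0,0,0,0,0,0,-1,0,0,0,0,0,0,-1,0,0,0,0,0,0,-1,0,0,0,0,0,0,-1,0,0,0,0,0,0,-1,0,0,0,0]

```text
t: 6.55
eef_pos: [0.4396, -0.1797, 0.1523]
tool_rot: [-0.0, 0.19, 0.982, 0.0]
contact_force: [1.3, 0.1, 0.3]
gripper_width: 0.0
grasp_force: 0.0
```

>>> jog_arm:
  moves: [0,1,-0.6,0,0,0,0,0,1,-0.6,0,0,0,0,0,1,-0.6,0,0,0,0,0,1,-0.6,0,0,0,0,0,1,-0.6,0,0,0,0,0,1,-0.6,0,0,0,0,0,1,-0.6,0,0,0,0,0,1,-0.6,0,0,0,0]

```text
t: 7.22
eef_pos: [0.4994, -0.0303, 0.2479]
tool_rot: [-0.0, 0.19, 0.982, 0.0]
contact_force: [-0.4, -1.2, 0.1]
gripper_width: -0.0
grasp_force: 0.0
```

>>> jog_arm:
  moves: [0,1,0,0,0,0,0,0,1,0,0,0,0,0,0,1,0,0,0,0,0,0,1,0,0,0,0,0,0,1,0,0,0,0,0,0,1,0,0,0,0,0,0,1,0,0,0,0,0,0,1,0,0,0,0,0]

```text
t: 7.88
eef_pos: [0.559, 0.1181, 0.2471]
tool_rot: [-0.0, 0.19, 0.982, 0.0]
contact_force: [-0.6, 0.4, -0.7]
gripper_width: -0.002
grasp_force: 0.0
```

>>> jog_arm:
  moves: [0,1,0,0,0,0,0,0,1,0,0,0,0,0,0,1,0,0,0,0,0,0,1,0,0,0,0,0,0,1,0,0,0,0,0,0,1,0,0,0,0,0,0,1,0,0,0,0,0,0,1,0,0,0,0,0]

```text
t: 8.55
eef_pos: [0.6185, 0.2666, 0.247]
tool_rot: [-0.0, 0.19, 0.982, -0.0]
contact_force: [1.4, 0.1, 0.4]
gripper_width: -0.001
grasp_force: 0.0
```

>>> jog_arm:
  moves: [0,1,0,0,0,0,0,0,1,0,0,0,0,0,0,1,0,0,0,0,0,0,1,0,0,0,0,0,0,0,0,1,0,0,0,0,0,0,1,0,0,0,0,0,0,1,0,0,0,0,0,0,1,0,0,0]

```text
t: 9.22
eef_pos: [0.6482, 0.34, 0.2474]
tool_rot: [-0.027, 0.188, 0.972, -0.138]
contact_force: [0.1, 0.3, -0.1]
gripper_width: -0.005
grasp_force: 0.0
```

>>> jog_arm:
  moves: [0,0,0,1,0,0,0,0,0,0,1,0,0,0,0,0,0,1,0,0,0,0,0,0,1,0,0,0,0,0,0,1,0,0,0,0,0,0,1,0,0,0,0,0,0,1,0,0,0,0,0,0,0.25,0,0,0]

```text
t: 9.88
eef_pos: [0.6444, 0.3333, 0.2355]
tool_rot: [-0.073, 0.175, 0.914, -0.359]
contact_force: [-0.3, -0.6, -2.3]
gripper_width: -0.001
grasp_force: 0.0
```

```bash
cat >> h.py <<'E'
from scipy.spatial.transform import Rotation as Ro
def st():
    o=get_obs();w=o["tool_rot"];R=Ro.from_quat([w[1],w[2],w[3],w[0]]).as_matrix()
    z=R[:,2];b3=lambda v:np.array([v[:2]@BX,v[:2]@BY,v[2]]).round(3)
    print("t",round(o["t"],2),"tcp board",tob(o["eef_pos"]),o["eef_pos"][2].round(4),"tilt",np.degrees(np.arctan2(-(z[:2]@BY),-z[2])).round(1),"x axis",b3(R[:,0]),"q",o["q"].round(2),"F",b3(o["contact_force"]))
E
python3 -c "
from h import *
st();dish('p4')"
```

```text
t 9.88 tcp board [-0.0338  0.2579] 0.2355 tilt 43.0 x axis [-1.    -0.003  0.009] q [-0.97  1.06  0.72  0.89 -0.1   1.91  0.81] F [-0.053 -0.718 -2.272]
top [ 0.442 -0.161  0.025] board [-0.0363 -0.2762] 15.3
side [-0.342 -0.025  0.025] board [-0.8143 -0.4442] 83.8
side [ 0.442 -0.161  0.025] board [-0.0361 -0.2766] 18.9
tcp board [-0.0326  0.2571]
```

Joint 6 is near its limit at this tilt, so I'll use about 35° and approach lower.

>>> jog_arm:
  moves: [0,0,0,-1,0,0,0,0,0,0,-1,0,0,0,0,0.4,1,0,0,0,0,0,0.4,1,0,0,0,0,0,0.4,1,0,0,0,0,0,0.4,1,0,0,0,0,0,0.4,1,0,0,0,0,0,0.4,0.8,0,0,0,0]

```text
t: 10.65
eef_pos: [0.6334, 0.3077, 0.1143]
tool_rot: [-0.061, 0.18, 0.937, -0.293]
contact_force: [-0.0, 0.2, 0.5]
gripper_width: 0.0
grasp_force: 0.0
```

```bash
python3 -c "
from h import *
st()
c=read_camera('side');cv2.imwrite('pics/s5.png',cv2.resize(c['color'][80:260,220:420],None,fx=3,fy=3))"
```

```text
t 10.65 tcp board [-0.0344  0.2301] 0.1143 tilt 34.8 x axis [-1.    -0.001  0.008] q [-0.98  1.03  0.66  1.17 -0.17  1.56  0.77] F [-0.095  0.217  0.494]
```

View pics/s5.png

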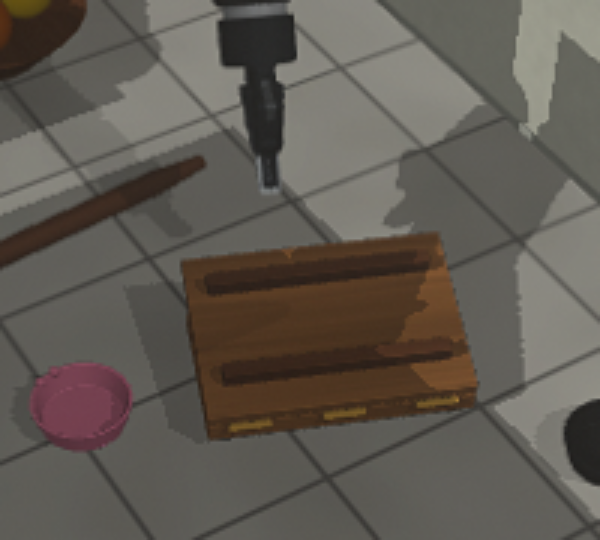

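The shut fingertips are outside the free edge (tip at crop (268,190)) and clear of the pin. Slide in beneath the edge.

>>> jog_arm:
  moves: [0,0.45,0,0.65,0,0,0,0,0.4,0,0.65,0,0,0,0,0,0.8,0,0,0,0,0,0,0.8,0,0,0,0,0,0,0.8,0,0,0,0,0,0,0.8,0,0,0,0,0,0,0.8,0,0,0,0,0,0,0.6,0,0,0,0]

```text
t: 11.37
eef_pos: [0.6164, 0.2653, 0.0348]
tool_rot: [-0.069, 0.178, 0.923, -0.335]
contact_force: [-0.5, 0.2, -0.4]
gripper_width: -0.001
grasp_force: 0.0
```

```bash
python3 -c "
from h import *
st()"
```

```text
t 11.37 tcp board [-0.0342  0.1844] 0.0348 tilt 40.0 x axis [-1.    -0.001  0.008] q [-0.99  1.12  0.65  1.25 -0.15  1.47  0.77] F [-0.579  0.001 -0.426]
```

```bash
cat > plan.py <<'E'
from h import *
def pose(a,s=.030,L=.190,h=.0145):
    th=np.radians(np.interp(a,[11,50,80,110,150,175],[40,28,6,-8,-5,0])); ar=np.radians(a)
    y=np.array([np.cos(th),-np.sin(th)]);z=np.array([-np.sin(th),-np.cos(th)]);u=np.array([np.cos(ar),np.sin(ar)])
    p=L*u+h*y+s*z if a+np.degrees(th)<90 else (L-s)*u+h*y
    return p+[0,.032],th
def rows(p,th,angs):   # p,th commanded now
    p=np.array(p,float);th=np.radians(th)
    for i,a in enumerate(angs):
        q,t=pose(a);y=np.array([np.cos(th),-np.sin(th)]);z=np.array([-np.sin(th),-np.cos(th)])
        v=np.array([(q-p)@y/.02,(q-p)@z/.02,np.degrees(t-th)/4]);v=np.round(v*20)/20
        p=p+.02*(v[0]*y+v[1]*z);th+=np.radians(4*v[2])
        print(i//8,f"a={a:.0f}",v,"tcp",p.round(3),"th",np.degrees(th).round(1))
E
python3 -c "
from plan import *
rows([.183,.033],40,np.arange(12,110,3))"
```

```text
0 a=12 [-0.4  -0.05 -0.1 ] tcp [0.178 0.039] th 39.6
0 a=15 [-0.35 -0.35 -0.2 ] tcp [0.177 0.049] th 38.8
0 a=18 [-0.4  -0.3  -0.25] tcp [0.174 0.058] th 37.8
0 a=21 [-0.4  -0.25 -0.2 ] tcp [0.171 0.067] th 37.0
0 a=24 [-0.4  -0.25 -0.25] tcp [0.167 0.076] th 36.0
0 a=27 [-0.4  -0.25 -0.25] tcp [0.164 0.085] th 35.0
0 a=30 [-0.45 -0.25 -0.2 ] tcp [0.159 0.094] th 34.2
0 a=33 [-0.4  -0.2  -0.25] tcp [0.155 0.102] th 33.2
1 a=36 [-0.45 -0.2  -0.2 ] tcp [0.15 0.11] th 32.4
1 a=39 [-0.45 -0.2  -0.25] tcp [0.144 0.118] th 31.4
1 a=42 [-0.45 -0.15 -0.25] tcp [0.138 0.126] th 30.4
1 a=45 [-0.45 -0.15 -0.2 ] tcp [0.132 0.133] th 29.6
1 a=48 [-0.45 -0.15 -0.25] tcp [0.126 0.14 ] th 28.6
1 a=51 [-0.45 -0.1  -0.35] tcp [0.119 0.146] th 27.2
1 a=54 [-0.45 -0.15 -0.55] tcp [0.112 0.153] th 25.0
1 a=57 [-0.4  -0.1  -0.55] tcp [0.106 0.158] th 22.8
2 a=60 [-0.45 -0.1  -0.55] tcp [0.098 0.163] th 20.6
2 a=63 [-0.45 -0.1  -0.55] tcp [0.09  0.168] th 18.4
2 a=66 [-0.45 -0.1  -0.55] tcp [0.082 0.173] th 16.2
2 a=69 [-0.4  -0.1  -0.55] tcp [0.075 0.177] th 14.0
2 a=72 [-0.45 -0.05 -0.55] tcp [0.067 0.18 ] th 11.8
2 a=75 [-0.45 -0.05 -0.55] tcp [0.058 0.183] th 9.6
2 a=78 [-0.45 -0.1  -0.55] tcp [0.05  0.187] th 7.4
2 a=81 [-0.45 -0.05 -0.45] tcp [0.041 0.189] th 5.6
3 a=84 [-0.45 -0.   -0.35] tcp [0.032 0.19 ] th 4.2
3 a=87 [-0.45 -0.05 -0.35] tcp [0.023 0.191] th 2.8
3 a=90 [-0.45  0.   -0.35] tcp [0.014 0.192] th 1.4
3 a=93 [-0.4   0.   -0.35] tcp [0.006 0.192] th -0.0
3 a=96 [-0.4   0.   -0.35] tcp [-0.002  0.192] th -1.4
3 a=99 [-0.45  0.05 -0.35] tcp [-0.011  0.191] th -2.8
3 a=102 [-0.4   0.05 -0.35] tcp [-0.019  0.189] th -4.2
3 a=105 [-0.4   0.05 -0.35] tcp [-0.027  0.188] th -5.6
4 a=108 [-0.4   0.05 -0.35] tcp [-0.035  0.186] th -7.0
```

>>> jog_arm:
  moves: [0,-0.4,0,-0.1,0,0,0,0,-0.35,-0.35,-0.2,0,0,0,0,-0.4,-0.3,-0.25,0,0,0,0,-0.4,-0.25,-0.2,0,0,0,0,-0.4,-0.25,-0.25,0,0,0,0,-0.4,-0.25,-0.25,0,0,0,0,-0.45,-0.25,-0.2,0,0,0,0,-0.4,-0.2,-0.25,0,0,0]

```text
t: 12.03
eef_pos: [0.6071, 0.2396, 0.1058]
tool_rot: [-0.057, 0.182, 0.941, -0.278]
contact_force: [-3.5, 4.5, -1.8]
gripper_width: -0.007
grasp_force: 2.4
```

```bash
python3 -c "
from h import *
st()
c=read_camera('side');cv2.imwrite('pics/s6.png',cv2.resize(c['color'][80:260,220:420],None,fx=3,fy=3))"
```

```text
t 12.03 tcp board [-0.0333  0.1571] 0.1058 tilt 33.0 x axis [-1.    -0.001  0.006] q [-1.    0.94  0.68  1.39 -0.15  1.4   0.82] F [-4.903  2.902 -1.843]
```

View pics/s6.png

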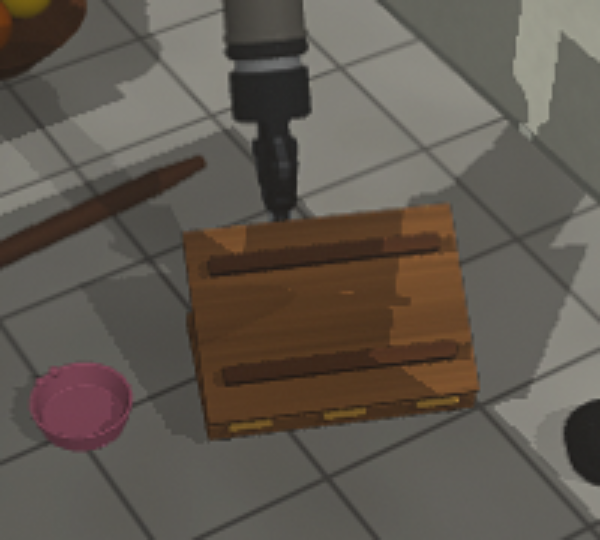

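The leaf's free edge has risen (crop row 240 → 215) and is resting on the fingers. Continue along the arc.

>>> jog_arm:
  moves: [0,-0.45,-0.2,-0.2,0,0,0,0,-0.45,-0.2,-0.25,0,0,0,0,-0.45,-0.15,-0.25,0,0,0,0,-0.45,-0.15,-0.2,0,0,0,0,-0.45,-0.15,-0.25,0,0,0,0,-0.45,-0.1,-0.35,0,0,0,0,-0.45,-0.15,-0.55,0,0,0,0,-0.4,-0.1,-0.55,0,0,0]

```text
t: 12.75
eef_pos: [0.5896, 0.1922, 0.1616]
tool_rot: [-0.039, 0.187, 0.963, -0.192]
contact_force: [0.8, 4.3, -0.2]
gripper_width: 0.0
grasp_force: 2.1
```

>>> jog_arm:
  moves: [0,-0.45,-0.1,-0.55,0,0,0,0,-0.45,-0.1,-0.55,0,0,0,0,-0.45,-0.1,-0.55,0,0,0,0,-0.4,-0.1,-0.55,0,0,0,0,-0.45,-0.05,-0.55,0,0,0,0,-0.45,-0.05,-0.55,0,0,0,0,-0.45,-0.1,-0.55,0,0,0,0,-0.45,-0.05,-0.45,0,0,0]

```text
t: 13.42
eef_pos: [0.565, 0.1306, 0.1925]
tool_rot: [-0.011, 0.191, 0.98, -0.047]
contact_force: [1.2, 2.1, -1.0]
gripper_width: -0.0
grasp_force: 1.4
```

```bash
python3 -c "
from h import *
st()
c=read_camera('side');cv2.imwrite('pics/s7.png',cv2.resize(c['color'][80:280,220:420],None,fx=2.5,fy=2.5))"
```

```text
t 13.42 tcp board [-0.0314  0.0403] 0.1925 tilt 5.5 x axis [-1.     0.001  0.004] q [-0.88  0.46  0.68  1.82 -0.25  1.03  1.08] F [ 0.325  2.434 -0.986]
```

View pics/s7.png

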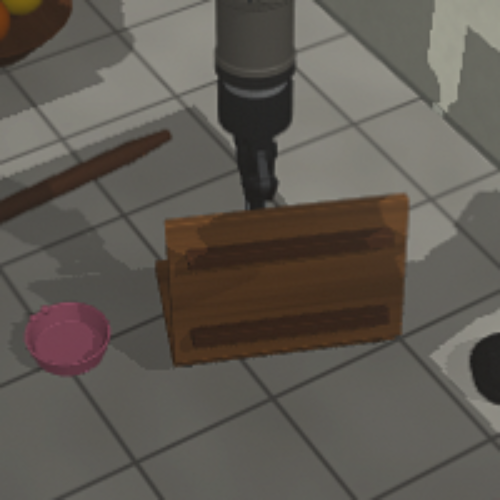

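The leaf is almost upright, with the tip behind it. Plan the rest from here.

```bash
python3 -c "
from plan import *
rows([.039,.192],5.5,list(np.arange(84,180,3))+[178,180])"
```

```text
0 a=84 [-0.35  0.15 -0.35] tcp [0.032 0.19 ] th 4.1
0 a=87 [-0.45 -0.05 -0.35] tcp [0.023 0.191] th 2.7
0 a=90 [-0.4   0.   -0.35] tcp [0.015 0.192] th 1.3
0 a=93 [-0.45  0.   -0.35] tcp [0.006 0.192] th -0.1
0 a=96 [-0.4   0.   -0.35] tcp [-0.002  0.192] th -1.5
0 a=99 [-0.4   0.05 -0.35] tcp [-0.01   0.191] th -2.9
0 a=102 [-0.45  0.05 -0.35] tcp [-0.019  0.189] th -4.3
0 a=105 [-0.4   0.05 -0.35] tcp [-0.027  0.188] th -5.7
1 a=108 [-0.4   0.05 -0.35] tcp [-0.035  0.186] th -7.1
1 a=111 [-0.4   0.05 -0.2 ] tcp [-0.043  0.184] th -7.9
1 a=114 [-0.45  0.15  0.05] tcp [-0.051  0.18 ] th -7.7
1 a=117 [-0.35  0.1   0.05] tcp [-0.058  0.177] th -7.5
1 a=120 [-0.4   0.15  0.05] tcp [-0.065  0.173] th -7.3
1 a=123 [-0.4   0.2   0.05] tcp [-0.073  0.168] th -7.1
1 a=126 [-0.35  0.2   0.05] tcp [-0.079  0.163] th -6.9
1 a=129 [-0.4  0.2  0.1] tcp [-0.087  0.158] th -6.5
2 a=132 [-0.35  0.25  0.05] tcp [-0.093  0.152] th -6.3
2 a=135 [-0.3   0.25  0.05] tcp [-0.098  0.147] th -6.1
2 a=138 [-0.35  0.25  0.05] tcp [-0.105  0.141] th -5.9
2 a=141 [-0.3   0.3   0.05] tcp [-0.11   0.134] th -5.7
2 a=144 [-0.25  0.3   0.05] tcp [-0.115  0.128] th -5.5
2 a=147 [-0.3   0.35  0.05] tcp [-0.12  0.12] th -5.3
2 a=150 [-0.25  0.35  0.05] tcp [-0.124  0.113] th -5.1
2 a=153 [-0.2   0.35  0.15] tcp [-0.128  0.106] th -4.5
3 a=156 [-0.25  0.35  0.15] tcp [-0.132  0.098] th -3.9
3 a=159 [-0.15  0.4   0.15] tcp [-0.135  0.09 ] th -3.3
3 a=162 [-0.2   0.4   0.15] tcp [-0.138  0.082] th -2.7
3 a=165 [-0.1   0.4   0.15] tcp [-0.14   0.074] th -2.1
3 a=168 [-0.15  0.4   0.15] tcp [-0.142  0.066] th -1.5
3 a=171 [-0.05  0.4   0.15] tcp [-0.143  0.058] th -0.9
3 a=174 [-0.1   0.45  0.15] tcp [-0.145  0.048] th -0.3
3 a=177 [-0.    0.4   0.05] tcp [-0.145  0.04 ] th -0.1
4 a=178 [-0.    0.15  0.  ] tcp [-0.145  0.037] th -0.1
4 a=180 [-0.05  0.25  0.  ] tcp [-0.146  0.032] th -0.1
```

>>> jog_arm:
  moves: [0,-0.35,0.15,-0.35,0,0,0,0,-0.45,-0.05,-0.35,0,0,0,0,-0.4,0,-0.35,0,0,0,0,-0.45,0,-0.35,0,0,0,0,-0.4,0,-0.35,0,0,0,0,-0.4,0.05,-0.35,0,0,0,0,-0.45,0.05,-0.35,0,0,0,0,-0.4,0.05,-0.35,0,0,0]

```text
t: 14.13
eef_pos: [0.5406, 0.0699, 0.1879]
tool_rot: [0.008, 0.191, 0.98, 0.049]
contact_force: [1.7, 1.8, 2.0]
gripper_width: -0.003
grasp_force: 1.1
```

>>> jog_arm:
  moves: [0,-0.4,0.05,-0.35,0,0,0,0,-0.4,0.05,-0.2,0,0,0,0,-0.45,0.15,0.05,0,0,0,0,-0.35,0.1,0.05,0,0,0,0,-0.4,0.15,0.05,0,0,0,0,-0.4,0.2,0.05,0,0,0,0,-0.35,0.2,0.05,0,0,0,0,-0.4,0.2,0.1,0,0,0]

```text
t: 14.8
eef_pos: [0.5175, 0.0149, 0.1565]
tool_rot: [0.008, 0.191, 0.98, 0.054]
contact_force: [0.8, 1.3, -0.1]
gripper_width: -0.001
grasp_force: 0.8
```

```bash
python3 -c "
from h import *
st();dish('p8')"
```

```text
t 14.8 tcp board [-0.0321 -0.0848] 0.1565 tilt -6.3 x axis [-1.    -0.     0.005] q [-0.6   0.34  0.63  2.06 -0.42  0.81  1.48] F [ 0.301  1.489 -0.133]
top [ 0.443 -0.162  0.025] board [-0.0351 -0.2765] 15.1
side [-0.345 -0.032  0.025] board [-0.8135 -0.452 ] 81.0
side [ 0.442 -0.161  0.025] board [-0.0361 -0.2766] 18.9
tcp board [-0.0328 -0.0859]
```

>>> jog_arm:
  moves: [0,-0.35,0.25,0.05,0,0,0,0,-0.3,0.25,0.05,0,0,0,0,-0.35,0.25,0.05,0,0,0,0,-0.3,0.3,0.05,0,0,0,0,-0.25,0.3,0.05,0,0,0,0,-0.3,0.35,0.05,0,0,0,0,-0.25,0.35,0.05,0,0,0,0,-0.2,0.35,0.15,0,0,0]

```text
t: 15.57
eef_pos: [0.5014, -0.0237, 0.1039]
tool_rot: [0.004, 0.191, 0.981, 0.037]
contact_force: [0.0, -0.8, 1.6]
gripper_width: -0.002
grasp_force: 0.5
```

>>> jog_arm:
  moves: [0,-0.25,0.35,0.15,0,0,0,0,-0.15,0.4,0.15,0,0,0,0,-0.2,0.4,0.15,0,0,0,0,-0.1,0.4,0.15,0,0,0,0,-0.15,0.4,0.15,0,0,0,0,-0.05,0.4,0.15,0,0,0,0,-0.1,0.45,0.15,0,0,0,0,0,0.3,0.05,0,0,0]

```text
t: 16.23
eef_pos: [0.4947, -0.0387, 0.0406]
tool_rot: [-0.003, 0.191, 0.982, -0.001]
contact_force: [0.0, -0.5, 1.7]
gripper_width: -0.003
grasp_force: 0.4
```

```bash
python3 -c "
from h import *
st()"
```

```text
t 16.23 tcp board [-0.0331 -0.1431] 0.0406 tilt 0.2 x axis [-1.    -0.001  0.006] q [-0.49  0.54  0.56  2.15 -0.51  0.6   1.63] F [ 0.244 -0.493  1.749]
```

Now press gently past nominal contact (z = 0.032) and watch the force.

>>> jog_arm:
  moves: [0,0,0.15,0,0,0,0,0,0,0.15,0,0,0,0,0,0,0.1,0,0,0,0,0,0,0.1,0,0,0,0,0,0,0.05,0,0,0,0,0,0,0,0,0,0,0,0,0,0,0,0,0,0,0,0,0,0,0,0,0]

```text
t: 16.9
eef_pos: [0.4949, -0.0388, 0.0318]
tool_rot: [-0.003, 0.191, 0.982, 0.001]
contact_force: [-5.1, 1.0, 13.2]
gripper_width: -0.001
grasp_force: 7.2
```

>>> jog_arm:
  moves: [0,0,0.05,0,0,0,0,0,0,0.05,0,0,0,0,0,0,0,0,0,0,0,0,0,0,0,0,0,0,0,0,-0.2,0,0,0,0,0,0,-0.3,0,0,0,0,0,0,-0.7,0,0,0,0,0,0,-1,0,0,0,0]

```text
t: 17.57
eef_pos: [0.4944, -0.0389, 0.0726]
tool_rot: [-0.004, 0.191, 0.982, -0.001]
contact_force: [0.7, 0.7, 0.0]
gripper_width: -0.001
grasp_force: 0.0
```

>>> jog_arm:
  moves: [0,0,-1,0,0,0,0,0,0,-1,0,0,0,0,0,0,-1,0,0,0,0,0,0,-1,0,0,0,0,0,0.8,-1,0,0,0,0,0,1,-0.5,0,0,0,0,0,1,0,0,0,0,0,0,0,0,0,0,0,0]

```text
t: 18.23
eef_pos: [0.5189, 0.0175, 0.1837]
tool_rot: [-0.001, 0.188, 0.982, 0.001]
contact_force: [0.5, 0.4, -0.2]
gripper_width: -0.003
grasp_force: 0.0
```

```bash
python3 -c "
from h import *
st();dish('p9')
c=cv2.imread('pics/p9side.png');cv2.imwrite('pics/f.png',cv2.resize(c[100:420,180:500],None,fx=1.8,fy=1.8))"
```

```text
t 18.23 tcp board [-0.0317 -0.0819] 0.1837 tilt -0.1 x axis [-1.    -0.006  0.003] q [-0.75  0.34  0.74  2.01 -0.29  0.9   1.34] F [ 0.303  0.597 -0.226]
top [ 0.441 -0.162  0.025] board [-0.0363 -0.277 ] 15.4
side [-0.345 -0.033  0.025] board [-0.8135 -0.4525] 80.8
side [ 0.442 -0.161  0.025] board [-0.0361 -0.2766] 18.9
tcp board [-0.0322 -0.0862]
```

View pics/f.png

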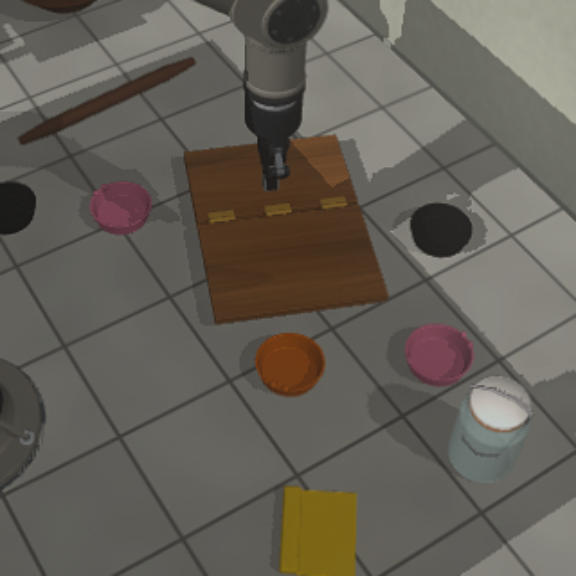

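The leaf lies flat and level with the base, with its free edge at crop (215,321)–(387,297). The orange dish is clear at (290,365), and the jar, pin and scraper look undisturbed. Hand in.

```bash
python3 -c "
from h import *
c=read_camera('side')
for p in((215,321),(387,297)): print(tob(cast(c,np.array(p)/1.8+[180,100],.032)[0]))
print(hand_in())"
```

```text
[-0.1291 -0.1945]
[ 0.1275 -0.1923]
the job is handed in; nothing more can be done
None
```

I pushed the orange spoon rest clear of the landing place (board y about -0.277 m, limit -0.238), then flipped the leaf and pressed it down to its stop; it looks flat and level with the base. The jar, pin and scraper appear unmoved, and I handed the job in at about 18 s, with no verdict returned.

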